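Close a sprung filter housing on its dowels and hold it shut

ROBOT

A 6-joint arm with a two-finger parallel gripper is mounted at the origin on the work surface. World frame = base frame: x ahead of the robot, y to its left, z up, the work surface at z = 0. Lengths are in mm, angles in rad, forces in N, time in s.
With the tool pointing down it reaches from about 375 to 925 mm from the base axis. Payload 5.7 kg.
Tool frame: the origin (TCP) lies midway between the tips of the shut fingers; the grasp point (between the pads) lies arm.hold_point_z behind it (arm.hold_point_z is the distance from the TCP to the grasp point, in mm); z points along the fingers, y is the line along which they close (so a half turn about z gives the same grasp; the last joint's range is limited). The gripper opens to 85 mm and grips with 20 to 120 N. Pads are 22 mm wide; open, the fingers measure 114 mm over their backs; the gripper's body (76 mm by 85 mm) begins 54 mm behind the grasp point. The pads swing forward as they close: fully open they stand 13 mm farther back than shut.
Start: joints at [-1.232, 0.359, 1.51, -0, 1.272, -0.115], TCP at [263.011, -539.248, 231.267] pointing down, gripper open.
Joint ranges: [-2.97, 2.97], [-1.01, 2.36], [0.21, 2.38], [-0.96, 4.11], [0.2, 2.71], [-2.98, 2.98]. Speed limits (rad/s): [2.39, 2.39, 3.14, 3.14, 3.14, 3.14].

INTERFACE

Orientations are given as a rotation vector (axis times angle).
In Python, from station import arm gives the robot as it stands.
- The arm moves only by the tool drive_tool, never from a script. Its argument "motion" is a list of rows, each an object of numbers: "dx", "dy", "dz": the shift along the tool's x, y, z in mm; "ax", "ay", "az": the turn, a rotation vector about the tool's x, y, z in rad; "gripper": the opening in per cent of the stroke, from 0 (shut) to 100 (fully open). A call has 1 to 10 rows; each row shifts and turns the commanded pose from where the row before left it, along the tool's axes as they then stand; what a row does not reach is not made up. A row lasts 1/10 s, in which the tool goes at most 50 mm and 8.59 degrees, less where a joint would pass 70% of its speed; a pose out of reach is approached as far as the arm can. A call with a gripper value outside its range is refused whole. The fingers move at their own pace and stop on an object; "grip_force" is the grip in N (left out, the last holds). Time passes only in rows, so rows that do not move let the fingers close. It gives the time, the measured TCP pose, the force, the opening and the grip force at its end, in the units of the state.
- arm.sense(): the state, without advancing time (a new reading comes with each control period).
- arm.snapshot(name): name is "side" or "top" or "wrist"; returns the picture (384x512x3 uint8, red, green, blue); there is no depth.
- arm.calibration(name): a dict with "fovy" (degrees; the focal length in pixels is half the picture's height over the tangent of half this angle, whatever the lens; pixels are square), "cx", "cy" (the principal point, pixels), "origin" and "rotation" of the camera in the world. Camera axes: x right, y down, z forward; pixel columns grow to the right and rows downward; lengths in mm; the calibration is good to about 2 mm. A picture is of the moment at which its call begins: read the wrist's pose just before it. calibration takes no time and is no camera call; for the wrist camera it gives the pose at the moment of the call.
- arm.job_done(): hands the job in; it is judged then, once.
The state is a dict: "t": time; "joint_positions": joint angles; "joint_velocities": joint speeds; "effort": joint torques, N m; "tcp_pos": TCP position; "orientation": TCP orientation; "force": force on the tool from outside, world axes, zero at the start; "wrist_torque": the same for the moment, N m; "finger_gap": finger opening in mm; "grasp_force": force on a finger pad.
Only numpy, scipy, OpenCV 4.12 (cv2) and the standard library are available. Lean on these libraries where they do the work, as an engineer would, in place of code of your own. Each camera call takes 0.05 s, during which the arm holds its last target. There are 200 camera calls.

TASK

Nest the loose brass filter cup upright inside the identical steel cup in the lower half of the blue filter housing and let go of it. Then fit the housing's upper half over the two dowels, push it down against the spring until the faces meet all round, and finish while still gripping it and bearing down firmly enough that it stays tight against the lower half, so that a colleague can put in the bolts; do not let go. Leave the spray can, the screwdriver and the brass elbow where they are.

Things in the scene. Friction and masses are not known exactly. Their poses are not given: they have to be found in the camera images.
- housing_face (a point): Centre of the top (parting) face of the housing's lower half: a blue block fixed to the bench, 150 mm (x) by 90 (y), 66 tall, red foot, a brass port 18 mm out on each y side at 30 mm height. z up. Two steel dowels, 10 mm diameter, top 5 mm tapered to 5 mm, stand 18 mm up from this face at x = -55 and +55 mm. A 62 mm bore in the middle holds the steel cup.
- coarse_rim (a point): Centre of the rim of the steel cup in the lower half's bore; z up. At rest the rim is flush with the parting face. Same shape as the brass cup. It rides on a spring and cannot be taken out: it can be pushed down 8 mm, the spring pushing back with about 8 N at rest (net of the cup's weight) and 0.8 N more per mm.
- fine_cup_center (a point): Centre (half-way up, on the axis) of the loose brass cup, 55 mm tall, open-topped, 55-110 g, upright on the bench. Foot 39 mm diameter, tapering to 48 mm at 25 mm height; above that a straight collar 30 mm tall, 56 mm outside, 51 mm inside. Nested, the collar's ledge rests on the steel cup's rim, the collar stands above it, and this point is 2.5 mm above the rim's centre.
- cover_face (a point): Centre of the underside of the loose blue upper half, right way up on the bench, 0.36-0.54 kg; z up. Flange 150 (x), 90 (y), 14 mm thick, 12.2 mm dowel holes at x = -55 and +55; fits either way round. Cavity 64 mm wide, 24 deep takes the collar. Unpushed it stands 6 mm open; closing takes 6-10 N more than its weight, a tight hold about 15 N. Closed, this point meets housing_face.
- cover_lug (a point): Grip point in the aluminium lug on the upper half's round dome (82 mm diameter, top 31 mm above the underside): on the axis, 53 mm above the underside. The lug is a block 36 mm along the cover's x, 28 mm along its y (the width to grip), from 31 to 67 mm above the underside. Axes as cover_face.
- spray_can_center (a point): Bystander: centre (half-way up) of an upright spray can with red cap, 56 mm diameter, 170 mm tall. Leave it alone.
- screwdriver: Bystander: screwdriver with orange handle lying on the bench, about 200 mm long along its x. Leave it alone.
- elbow_center (a point): Bystander: brass pipe elbow, 45 mm tall, standing on its 42 mm flange, its side arm reaching 36 mm along its x; the point is half-way up its upright part. Leave it alone.
There are look-alikes about, which are no part of the job. Leave any purple look-alike of the part that bears fine_cup_center alone.

How it is judged:
By the outcome, as a careful person would: the job done as asked, in the order asked, and still so for the second after the job is handed in, while the arm keeps its last pose, push and grip.
It also fails if it takes over 53 s, if anything falls off the work surface, if the arm or the gripper's body presses on something with over 40 N, if the wrist force passes 120 N, or if a joint passes its speed limit or range.

## Working session

There is one attempt and no reset: what is moved stays moved. The work goes in short steps, Python scripts to look and compute and a tool call to move; the robot and the scene stay as the last step left them, time stands still between calls to the robot, and variables do not carry over. Pictures are saved under pics/ and viewed, at most 10 in all, crops included, and the job is handed in when it is done.

Besides the shell and the picture viewer there is one more tool, called by a JSON object that holds its "op" and its "data", one argument or row to a line. drive_tool: Moves the arm, as the interface text tells. Its arguments: {"type":"object","properties":{"motion":{"type":"array","items":{"type":"object","properties":{"dx":{"type":"number"},"dy":{"type":"number"},"dz":{"type":"number"},"ax":{"type":"number"},"ay":{"type":"number"},"az":{"type":"number"},"gripper":{"type":"number"}}}},"grip_force":{"type":"number"}},"required":["motion"]}

```bash
mkdir -p pics; ls; python3 - <<'E'
from station import arm
import cv2,json
for n in ("top","side"):
    c=arm.calibration(n); print(n,c)
    cv2.imwrite(f"pics/{n}0.png",cv2.resize(arm.snapshot(n)[:,:,::-1],(800,600),interpolation=cv2.INTER_CUBIC))
print(arm.sense(),arm.hold_point_z)
E
```

```text
pics
top {'fovy': 48.27663052372702, 'cx': 254.89458891519993, 'cy': 187.8917977265086, 'origin': array([ 479.52035646,  -25.59042704, 1036.29717042]), 'rotation': array([-2.16413394,  2.21012783, -0.06112584])}
side {'fovy': 43.5903222838063, 'cx': 255.877672302402, 'cy': 188.52553266673272, 'origin': array([ -3.42536217, 716.39433691, 769.92114967]), 'rotation': array([-0.82188676,  2.43544186, -1.23681872])}
{'t': 0.1, 'joint_positions': array([-1.23210990e+00,  3.59409250e-01,  1.51134957e+00,  1.75590979e-05,
        1.27247331e+00, -1.15101778e-01]), 'joint_velocities': array([-0.00139564, -0.00127602, -0.00259347, -0.00069988, -0.00035962,
       -0.00097369]), 'effort': array([ 6.68119210e-04, -5.28647161e+01, -2.79349709e+01, -1.58673315e-04,
        4.86959718e-03, -3.72162972e-06]), 'tcp_pos': array([ 262.81625969, -538.69303924,  230.54210002]), 'orientation': array([-3.05948542e+00, -7.06333716e-01,  2.60970600e-04]), 'force': array([-0.39176386, -0.4163772 , -0.24066413]), 'wrist_torque': array([-0.0821105 , -0.01736402,  0.03131044]), 'grasp_force': 0.0, 'finger_gap': 85.25921222434815} 18.700000000000003
```

View pics/top0.png

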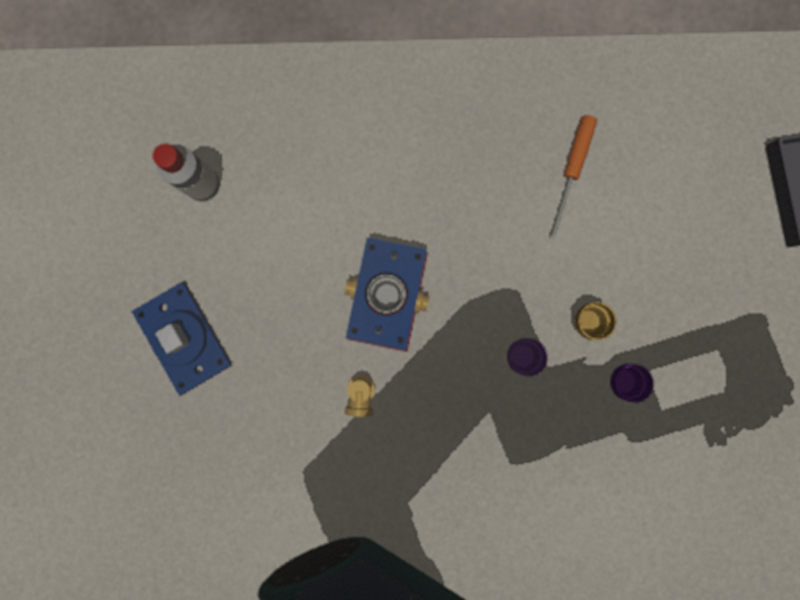

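View pics/side0.png

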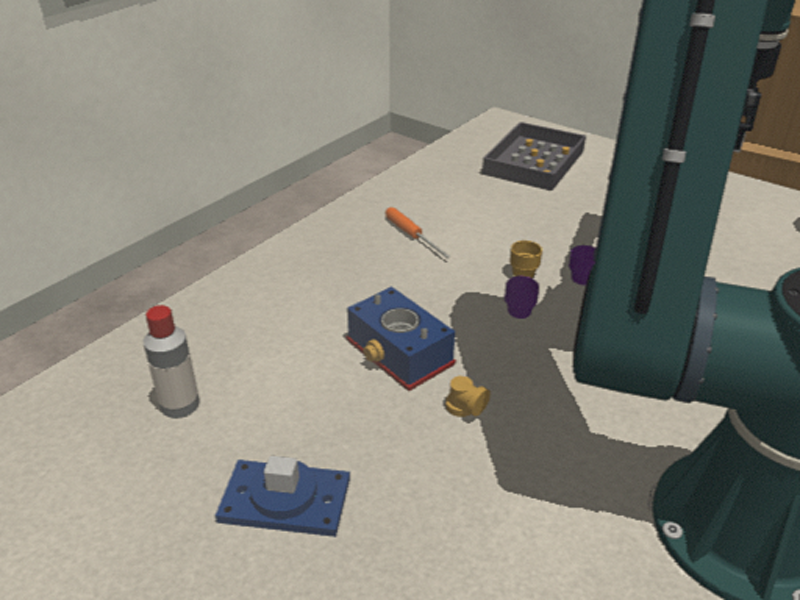

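Top view (800x600 scale): housing at (387,293), cover at (181,338), brass cup at (595,320), purple cups at (527,357) and (631,382), elbow at (360,395). The side view shows the brass cup upright and the tray far off. Next I'll refine these with enlarged crops.

```bash
cat > h.py <<'E'
import numpy as np,cv2
from scipy.spatial.transform import Rotation as R
from station import arm
def K(c):
    f=192/np.tan(np.radians(c['fovy']/2)); return np.array([[f,0,c['cx']],[0,f,c['cy']],[0,0,1]])
def rot(c):
    return R.from_rotvec(c['rotation']).as_matrix()
def proj(c,P):
    p=(np.atleast_2d(P)-c['origin'])@rot(c)@K(c).T; return p[:,:2]/p[:,2:]
def back(c,uv,z):
    uv=np.atleast_2d(uv).astype(float); d=np.c_[uv,np.ones(len(uv))]@np.linalg.inv(K(c)).T@rot(c).T
    return c['origin']+d*((z-c['origin'][2])/d[:,2])[:,None]
E
python3 - <<'E'
from h import *
c=arm.calibration("top"); im=arm.snapshot("top")[:,:,::-1]
cv2.imwrite("pics/top_raw.png",im)
out=[]
for (u,v,s) in [(248,188,40),(116,216,40),(381,205,40)]:
    out.append(cv2.resize(im[v-s:v+s,u-s:u+s],(400,400) if 0 else (266,266),interpolation=cv2.INTER_CUBIC))
cv2.imwrite("pics/crops.png",cv2.resize(cv2.hconcat(out),(798,266)))
hsv=cv2.cvtColor(im,cv2.COLOR_BGR2HSV)
m=((hsv[...,0]>100)&(hsv[...,0]<125)&(hsv[...,1]>100)).astype('uint8')*255
for cn in cv2.findContours(m,0,2)[0]:
    if cv2.contourArea(cn)>300:
        r=cv2.minAreaRect(cn); z=66 if r[0][0]>180 else 14
        b=back(c,cv2.boxPoints(r),z); print(r,b.round(1).tolist(),b.mean(0).round(1))
        e=[b[1]-b[0],b[2]-b[1]]; print([(np.linalg.norm(x).round(1),np.degrees(np.arctan2(x[1],x[0])).round(1)) for x in e])
print('cup',back(c,[[595*.64,320*.64]],55), 'purple',back(c,[[527*.64,357*.64],[631*.64,382*.64]],55),'elbow',back(c,[[360*.64,395*.64]],30),'bore',back(c,[[387*.64,293*.64]],66),'lug',back(c,[[172*.64,338*.64]],67))
E
```

```text
((115.62171936035156, 216.36929321289062), (61.18879699707031, 37.422332763671875), 60.06848907470703) [[524.3, 388.8, 14.0], [567.5, 311.0, 14.0], [439.4, 238.3, 14.0], [396.9, 315.7, 14.0]] [482.  313.4  14. ]
[(np.float64(89.0), np.float64(-61.0)), (np.float64(147.3), np.float64(-150.4))]
((246.82382202148438, 187.6014862060547), (38.056087493896484, 64.59741973876953), 11.689370155334473) [[478.9, 55.9, 66.0], [622.3, 23.7, 66.0], [602.7, -60.8, 66.0], [459.7, -28.0, 66.0]] [540.9  -2.3  66. ]
[(np.float64(147.0), np.float64(-12.6)), (np.float64(86.8), np.float64(-103.0))]
cup [[ 495.3994493  -307.30829057   55.        ]] purple [[ 443.57934407 -206.25532816   55.        ]
 [ 404.28836117 -356.02192857   55.        ]] elbow [[391.32419105  39.9020804   30.        ]] bore [[540.71565741  -4.20776422  66.        ]] lug [[481.99223943 308.33426619  67.        ]]
```

View pics/crops.png

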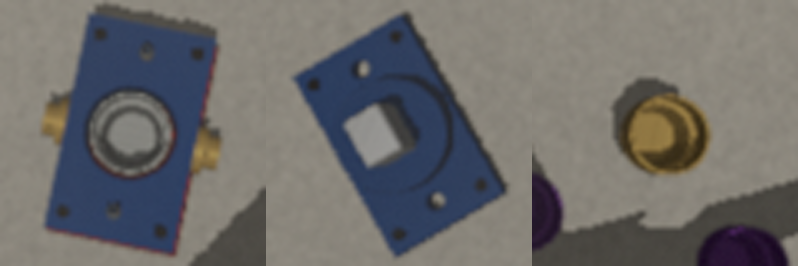

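Crops: the bore centre is at raw (247,188) and the cup rim centre at (381,205). The cover's long axis is at about +29.6° and the housing's at -12.6°. I'll turn the tool to the housing yaw and hover over the brass cup.

```bash
cat >> h.py <<'E'
def to(p,yaw):
    "turn (rad, about tool z) to yaw deg of tool x, then the shift in tool axes after it; tilt left"
    s=arm.sense(); M=R.from_rotvec(s['orientation']).as_matrix()
    y0=np.arctan2(M[1,0],M[0,0]); az=-((np.radians(yaw)-y0+np.pi)%(2*np.pi)-np.pi)
    d=(M@R.from_rotvec([0,0,az]).as_matrix()).T@(np.array(p)-s['tcp_pos'])
    print('t',s['t'].__round__(2),'az',round(az,4),'d',d.round(1),'yaw',np.degrees(y0).round(2),'tilt',np.degrees(M[:2,2]).round(2),'pos',s['tcp_pos'].round(1),'F',s['force'].round(1),'gap',round(s['finger_gap'],1))
E
python3 -c "
from h import *
to([495,-307,150],-12.6)
c=arm.calibration('wrist');print(c, arm.sense()['tcp_pos']-c['origin'],rot(c))"
```

```text
t 0.15 az 0.6737 d [ 176.1 -276.7   80.8] yaw 26.0 tilt [-0.03  0.08] pos [ 262.8 -538.7  230.6] F [-0.4  0.3 -0.2] gap 85.6
{'fovy': 63.12188024775012, 'cx': 256.8473919834561, 'cy': 193.81258773519076, 'origin': array([ 329.54337023, -508.13015512,  371.85609873]), 'rotation': array([ 2.44947634, -1.52811317, -0.22552865])} [ -66.70987573  -30.61599377 -141.26251411] [[ 0.43950129 -0.86034756 -0.2581486 ]
 [-0.89824088 -0.42140575 -0.12482195]
 [-0.00139505  0.28673904 -0.95800771]]
```

{"op": "drive_tool", "data": {
  "motion": [
    {"az": 0.135},
    {"az": 0.135},
    {"az": 0.135},
    {"az": 0.135},
    {"az": 0.134},
    {"dx": 25, "dy": -40},
    {"dx": 25, "dy": -40},
    {"dx": 25, "dy": -40},
    {"dx": 25, "dy": -40},
    {"dx": 25, "dy": -40, "dz": 20}
  ]
}}

```text
invalid input
```

{"op": "drive_tool", "data": {
  "motion": [
    {"dx": 25, "dy": -39, "dz": 20},
    {"dx": 25, "dy": -37, "dz": 20},
    {"dz": 20},
    {},
    {}
  ]
}}

```text
invalid input
```

```bash
python3 -c "
from h import *
to([495,-307,150],-12.6)
c=arm.calibration('wrist'); im=arm.snapshot('wrist')[:,:,::-1]; np.save('w1.npy',c,allow_pickle=True)
cv2.imwrite('pics/w1.png',cv2.resize(im,(768,576),interpolation=cv2.INTER_CUBIC))
print(proj(c,[[495,-307,55],[495,-307,0]])*1.5)"
```

```text
t 0.15 az 0.6737 d [ 176.1 -276.7   80.8] yaw 26.0 tilt [-0.03  0.08] pos [ 262.8 -538.7  230.6] F [-0.4  0.3 -0.2] gap 85.6
[[ 171.45658048 -341.68288216]
 [ 210.64189155 -251.78927113]]
```

View pics/w1.png

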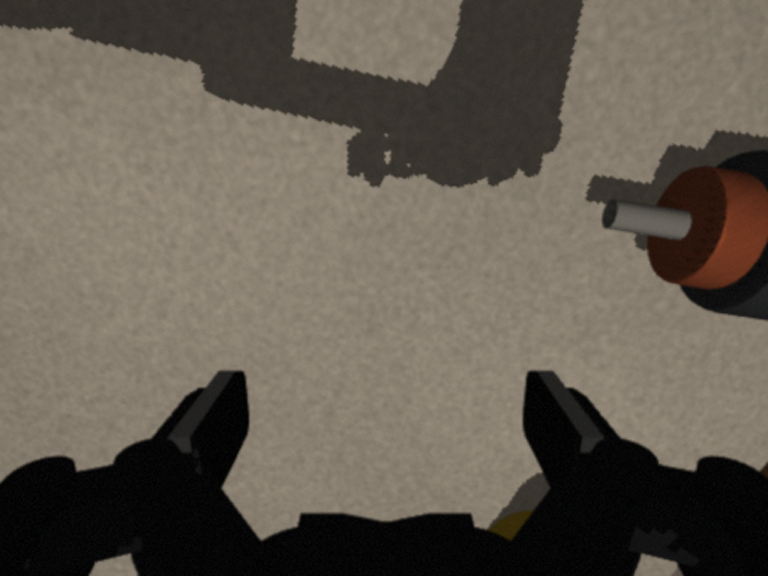

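The wrist view shows only bench, because the moves were refused. I'll retry with full rows.

{"op": "drive_tool", "data": {
  "motion": [
    {"dx": 0, "dy": 0, "dz": 0, "ax": 0, "ay": 0, "az": 0.135, "gripper": 100},
    {"dx": 0, "dy": 0, "dz": 0, "ax": 0, "ay": 0, "az": 0.135, "gripper": 100},
    {"dx": 0, "dy": 0, "dz": 0, "ax": 0, "ay": 0, "az": 0.135, "gripper": 100},
    {"dx": 0, "dy": 0, "dz": 0, "ax": 0, "ay": 0, "az": 0.135, "gripper": 100},
    {"dx": 0, "dy": 0, "dz": 0, "ax": 0, "ay": 0, "az": 0.134, "gripper": 100}
  ]
}}

```text
t: 0.7
tcp_pos: [262.9, -539.1, 231.0]
orientation: [-3.121, 0.354, 0.0]
force: [-0.2, 0.2, -0.4]
finger_gap: 85.4
grasp_force: 0.0
```

{"op": "drive_tool", "data": {
  "motion": [
    {"dx": 25, "dy": -40, "dz": 0, "ax": 0, "ay": 0, "az": 0, "gripper": 100},
    {"dx": 25, "dy": -40, "dz": 0, "ax": 0, "ay": 0, "az": 0, "gripper": 100},
    {"dx": 25, "dy": -40, "dz": 0, "ax": 0, "ay": 0, "az": 0, "gripper": 100},
    {"dx": 25, "dy": -40, "dz": 0, "ax": 0, "ay": 0, "az": 0, "gripper": 100},
    {"dx": 25, "dy": -40, "dz": 20, "ax": 0, "ay": 0, "az": 0, "gripper": 100},
    {"dx": 25, "dy": -39, "dz": 20, "ax": 0, "ay": 0, "az": 0, "gripper": 100},
    {"dx": 26, "dy": -38, "dz": 20, "ax": 0, "ay": 0, "az": 0, "gripper": 100},
    {"dx": 0, "dy": 0, "dz": 20, "ax": 0, "ay": 0, "az": 0, "gripper": 100},
    {"dx": 0, "dy": 0, "dz": 0, "ax": 0, "ay": 0, "az": 0, "gripper": 100},
    {"dx": 0, "dy": 0, "dz": 0, "ax": 0, "ay": 0, "az": 0, "gripper": 100}
  ]
}}

```text
t: 1.7
tcp_pos: [493.6, -308.6, 151.9]
orientation: [-3.122, 0.345, 0.002]
force: [0.2, -0.7, -0.4]
finger_gap: 85.5
grasp_force: 0.0
```

```bash
python3 -c "
from h import *
to([495,-307,150],-12.6)
c=arm.calibration('wrist'); im=arm.snapshot('wrist')[:,:,::-1]; np.save('w2.npy',c,allow_pickle=True)
cv2.imwrite('pics/w2.png',cv2.resize(im,(768,576),interpolation=cv2.INTER_CUBIC))
print(proj(c,[[495,-307,55],[495,-307,0]])*1.5)"
```

```text
t 1.7 az -0.0001 d [ 1.  -1.9  1.9] yaw -12.61 tilt [-0.07  0.03] pos [ 493.6 -308.6  151.9] F [ 0.2 -0.7 -0.4] gap 85.5
[[379.84053029 294.00111835]
 [380.78023172 268.82253688]]
```

View pics/w2.png

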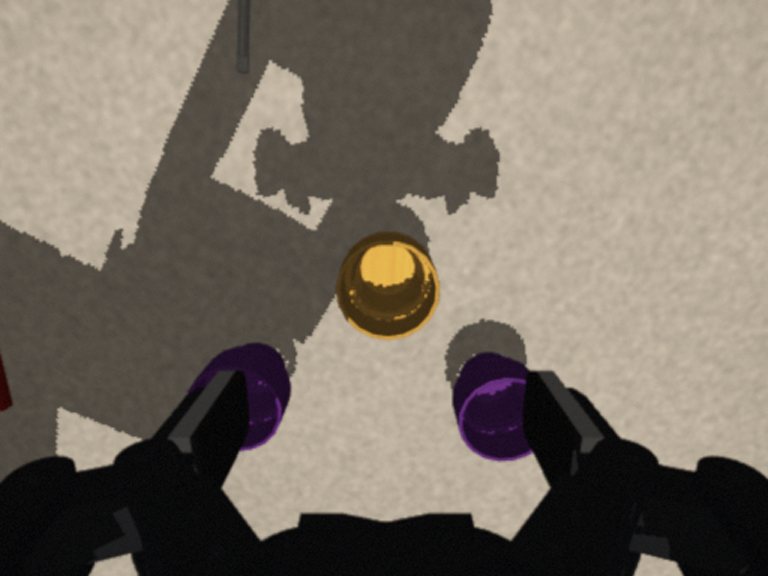

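The brass cup rim is centred at about (388.5,286) in this view. The purple cups are clear of the finger path.

```bash
python3 -c "
from h import *
c=np.load('w2.npy',allow_pickle=True).item()
p=back(c,[[388.5/1.5,286/1.5],[337/1.5,286/1.5],[440/1.5,286/1.5]],55);print(p)
to([*p[0][:2],23],-12.6)
t=arm.calibration('top');print(back(t,[[381,205.3]],55))
"
```

```text
[[ 498.32319824 -312.44310056   55.        ]
 [ 504.23273737 -285.87068341   55.        ]
 [ 492.41353039 -339.01609647   55.        ]]
t 1.75 az -0.001 d [  4.9   1.9 129.7] yaw -12.66 tilt [ 0.02 -0.03] pos [ 493.9 -309.4  152.7] F [-0.  -0.5  0.4] gap 85.6
[[ 494.24884951 -307.71985935   55.        ]]
```

{"op": "drive_tool", "data": {
  "motion": [
    {"dx": 3, "dy": 0, "dz": 35, "ax": 0, "ay": 0, "az": 0, "gripper": 100},
    {"dx": 0, "dy": 0, "dz": 30, "ax": 0, "ay": 0, "az": 0, "gripper": 100},
    {"dx": 0, "dy": 0, "dz": 0, "ax": 0, "ay": 0, "az": 0, "gripper": 100},
    {"dx": 0, "dy": 0, "dz": 0, "ax": 0, "ay": 0, "az": 0, "gripper": 100}
  ]
}}

```text
t: 2.15
tcp_pos: [496.7, -310.3, 88.0]
orientation: [3.122, -0.347, 0.0]
force: [0.3, 0.6, -0.2]
finger_gap: 85.7
grasp_force: 0.0
```

```bash
python3 -c "
from h import *
to([498.3,-312.4,23],-12.6)
c=arm.calibration('wrist'); im=arm.snapshot('wrist')[:,:,::-1]; np.save('w3.npy',c,allow_pickle=True)
cv2.imwrite('pics/w3.png',cv2.resize(im,(768,576),interpolation=cv2.INTER_CUBIC))
hsv=cv2.cvtColor(im,cv2.COLOR_BGR2HSV)
m=((hsv[...,0]>10)&(hsv[...,0]<28)&(hsv[...,1]>120)).astype('uint8')
for cn in cv2.findContours(m,0,2)[0]:
    if cv2.contourArea(cn)>500: e=cv2.fitEllipse(cv2.convexHull(cn)); print(e,cv2.boundingRect(cn),back(c,[e[0]],55))
"
```

```text
t 2.15 az -0.0017 d [ 2.   1.7 65. ] yaw -12.7 tilt [ 0.01 -0.01] pos [ 496.7 -310.3   88. ] F [ 0.3  0.6 -0.2] gap 85.7
((256.9889221191406, 223.30999755859375), (89.44103240966797, 94.9800796508789), 179.9723358154297) (212, 176, 91, 95) [[ 500.0459481  -312.14437136   55.        ]]
```

View pics/w3.png

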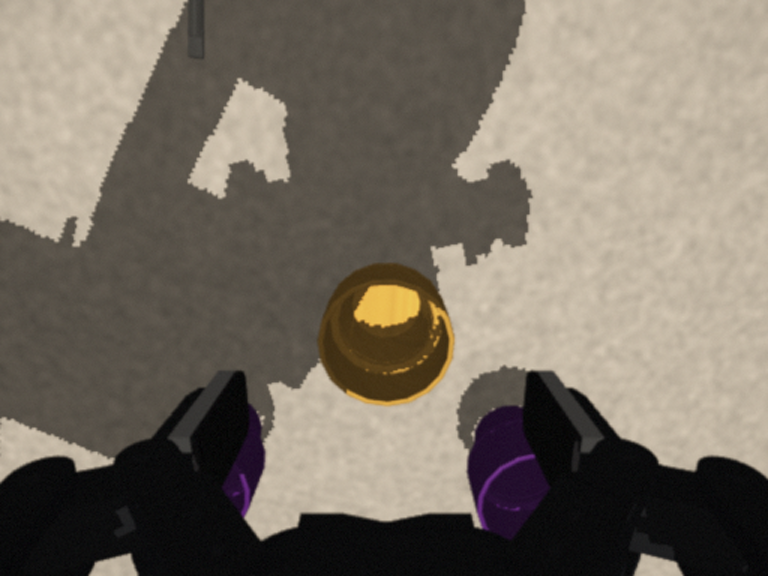

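In this view the rim is centred at about (386.5,341), which puts the cup at about (497,-311.5). I'll descend and grip.

{"op": "drive_tool", "data": {
  "grip_force": 35,
  "motion": [
    {"dx": 0, "dy": 1, "dz": 25, "ax": 0, "ay": 0, "az": 0, "gripper": 100},
    {"dx": 0, "dy": 0, "dz": 25, "ax": 0, "ay": 0, "az": 0, "gripper": 100},
    {"dx": 0, "dy": 0, "dz": 14, "ax": 0, "ay": 0, "az": 0, "gripper": 100},
    {"dx": 0, "dy": 0, "dz": 0, "ax": 0, "ay": 0, "az": 0, "gripper": 100},
    {"dx": 0, "dy": 0, "dz": 0, "ax": 0, "ay": 0, "az": 0, "gripper": 0},
    {"dx": 0, "dy": 0, "dz": 0, "ax": 0, "ay": 0, "az": 0, "gripper": 0},
    {"dx": 0, "dy": 0, "dz": 0, "ax": 0, "ay": 0, "az": 0, "gripper": 0},
    {"dx": 0, "dy": 0, "dz": 0, "ax": 0, "ay": 0, "az": 0, "gripper": 0},
    {"dx": 0, "dy": 0, "dz": 0, "ax": 0, "ay": 0, "az": 0, "gripper": 0}
  ]
}}

```text
t: 3.1
tcp_pos: [497.7, -311.1, 24.7]
orientation: [3.121, -0.345, 0.004]
force: [-0.9, -0.1, 6.2]
finger_gap: 54.2
grasp_force: 40.1
```

{"op": "drive_tool", "data": {
  "motion": [
    {"dx": 0, "dy": 0, "dz": -20, "ax": 0, "ay": 0, "az": 0, "gripper": 0},
    {"dx": 0, "dy": 0, "dz": -40, "ax": 0, "ay": 0, "az": 0, "gripper": 0},
    {"dx": 0, "dy": 0, "dz": -40, "ax": 0, "ay": 0, "az": 0, "gripper": 0},
    {"dx": -10, "dy": -30, "dz": -30, "ax": 0, "ay": 0, "az": 0, "gripper": 0},
    {"dx": -10, "dy": -40, "dz": 0, "ax": 0, "ay": 0, "az": 0, "gripper": 0},
    {"dx": -10, "dy": -40, "dz": 0, "ax": 0, "ay": 0, "az": 0, "gripper": 0},
    {"dx": -10, "dy": -40, "dz": 0, "ax": 0, "ay": 0, "az": 0, "gripper": 0},
    {"dx": -10, "dy": -40, "dz": 0, "ax": 0, "ay": 0, "az": 0, "gripper": 0},
    {"dx": -10, "dy": -40, "dz": 0, "ax": 0, "ay": 0, "az": 0, "gripper": 0},
    {"dx": -10, "dy": -40, "dz": 0, "ax": 0, "ay": 0, "az": 0, "gripper": 0}
  ]
}}

```text
t: 4.1
tcp_pos: [487.4, -29.9, 153.9]
orientation: [-3.122, 0.346, -0.002]
force: [0.3, -0.0, -0.5]
finger_gap: 54.7
grasp_force: 40.9
```

{"op": "drive_tool", "data": {
  "motion": [
    {"dx": -5, "dy": -39, "dz": 0, "ax": 0, "ay": 0, "az": 0, "gripper": 0},
    {"dx": 0, "dy": 0, "dz": 0, "ax": 0, "ay": 0, "az": 0, "gripper": 0},
    {"dx": 0, "dy": 0, "dz": 0, "ax": 0, "ay": 0, "az": 0, "gripper": 0}
  ]
}}

```text
t: 4.4
tcp_pos: [491.2, 8.3, 153.6]
orientation: [3.123, -0.341, 0.002]
force: [0.7, -0.5, -0.7]
finger_gap: 54.3
grasp_force: 41.0
```

```bash
python3 -c "
from h import *
to([540.8,-3.5,90],-12.6)
c=arm.calibration('wrist'); im=arm.snapshot('wrist')[:,:,::-1]; np.save('w4.npy',c,allow_pickle=True)
cv2.imwrite('pics/w4.png',cv2.resize(im,(800,600),interpolation=cv2.INTER_CUBIC))
"
```

```text
t 4.4 az 0.0024 d [50.9  0.7 63.7] yaw -12.46 tilt [ 0.05 -0.03] pos [491.2   8.3 153.6] F [ 0.7 -0.5 -0.7] gap 54.3
```

View pics/w4.png

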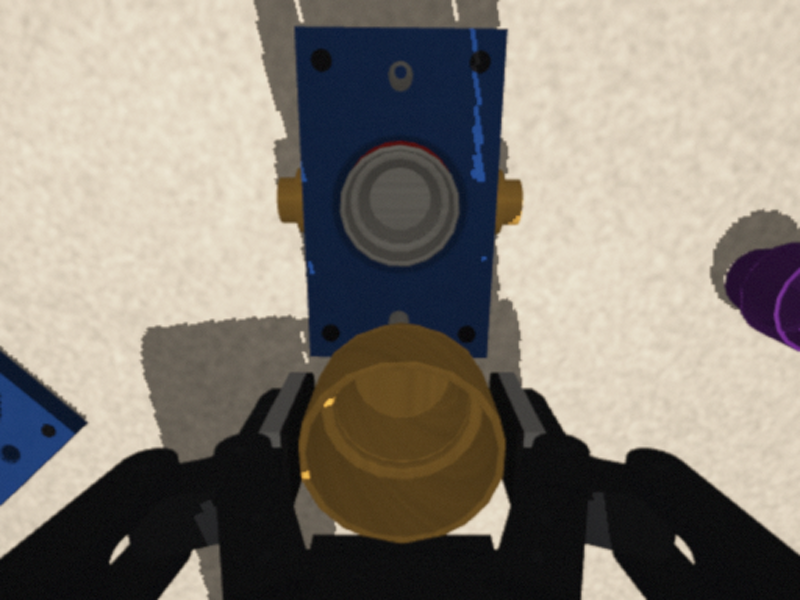

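The view shows the face corners at about (295,27), (507,30), (309,356) and (488,358). The steel rim is at (399.5,206), the far dowel tip at (400,71), and the held cup's rim spans u 299-505 with its bottom at 541.

```bash
python3 -c "
from h import *
c=np.load('w4.npy',allow_pickle=True).item(); s=1.5625
P=back(c,np.array([[295,27],[507,30],[488,358],[309,356]])/s,66); print(P.round(1),P.mean(0))
print([ (np.linalg.norm(d).round(1),np.degrees(np.arctan2(d[1],d[0])).round(1)) for d in np.roll(P,-1,0)-P])
print('rim',back(c,np.array([[399.5,206]])/s,66),'dowel',back(c,np.array([[400,71]])/s,84))
print('cup rim edges',back(c,np.array([[402,541],[299,450],[505,450]])/s,184))
t=arm.calibration('top'); d=back(t,np.array([[208+147/3.325,148+50/3.325],[208+114/3.325,148+210/3.325]]),84);print('topdowels',d,d.mean(0),np.degrees(np.arctan2(*(d[0]-d[1])[1::-1])))
to([540.8,-3.5,90],-12.6)"
```

```text
[[623.9  23.6  66. ]
 [603.8 -62.9  66. ]
 [458.8 -30.6  66. ]
 [479.3  57.6  66. ]] [541.44059928  -3.05338309  66.        ]
[(np.float64(88.8), np.float64(-103.1)), (np.float64(148.5), np.float64(167.4)), (np.float64(90.5), np.float64(76.9)), (np.float64(148.5), np.float64(-13.2))]
rim [[542.43353903  -3.17166225  66.        ]] dowel [[595.31106342 -15.10299653  84.        ]]
cup rim edges [[463.70489527  13.1453526  184.        ]
 [497.72990804  33.13665471 184.        ]
 [486.19967007 -19.24683762 184.        ]]
topdowels [[594.18022576 -15.8142666   84.        ]
 [487.26846342   8.40972528  84.        ]] [540.72434459  -3.70227066  84.        ] -12.76648114651977
t 4.45 az 0.0009 d [50.7 -0.2 63.6] yaw -12.55 tilt [ 0.05 -0.03] pos [491.3   7.4 153.5] F [ 0.4 -0.8 -0.9] gap 54.5
```

{"op": "drive_tool", "data": {
  "motion": [
    {"dx": 25, "dy": 0, "dz": 0, "ax": 0, "ay": 0, "az": 0, "gripper": 0},
    {"dx": 26.5, "dy": -0.5, "dz": 0, "ax": 0, "ay": 0, "az": 0, "gripper": 0},
    {"dx": 0, "dy": 0, "dz": 25, "ax": 0, "ay": 0, "az": 0, "gripper": 0},
    {"dx": 0, "dy": 0, "dz": 20, "ax": 0, "ay": 0, "az": 0, "gripper": 0},
    {"dx": 0, "dy": 0, "dz": 0, "ax": 0, "ay": 0, "az": 0, "gripper": 0},
    {"dx": 0, "dy": 0, "dz": 15, "ax": 0, "ay": 0, "az": 0, "gripper": 0},
    {"dx": 0, "dy": 0, "dz": 12, "ax": 0, "ay": 0, "az": 0, "gripper": 0},
    {"dx": 0, "dy": 0, "dz": 6, "ax": 0, "ay": 0, "az": 0, "gripper": 0},
    {"dx": 0, "dy": 0, "dz": 0, "ax": 0, "ay": 0, "az": 0, "gripper": 0},
    {"dx": 0, "dy": 0, "dz": 0, "ax": 0, "ay": 0, "az": 0, "gripper": 0}
  ]
}}

```text
t: 5.45
tcp_pos: [541.6, -3.3, 75.4]
orientation: [-3.123, 0.345, -0.0]
force: [-0.7, 0.5, -0.2]
finger_gap: 54.3
grasp_force: 41.0
```

{"op": "drive_tool", "data": {
  "motion": [
    {"dx": 0, "dy": 0, "dz": 5, "ax": 0, "ay": 0, "az": 0, "gripper": 0},
    {"dx": 0, "dy": 0, "dz": 3, "ax": 0, "ay": 0, "az": 0, "gripper": 0},
    {"dx": 0, "dy": 0, "dz": 2, "ax": 0, "ay": 0, "az": 0, "gripper": 0},
    {"dx": 0, "dy": 0, "dz": 0, "ax": 0, "ay": 0, "az": 0, "gripper": 0},
    {"dx": 0, "dy": 0, "dz": 0, "ax": 0, "ay": 0, "az": 0, "gripper": 0}
  ]
}}

```text
t: 5.95
tcp_pos: [542.7, -3.0, 65.7]
orientation: [-3.122, 0.345, -0.004]
force: [3.1, 1.5, 4.7]
finger_gap: 54.4
grasp_force: 41.5
```

{"op": "drive_tool", "data": {
  "motion": [
    {"dx": 1, "dy": 0, "dz": 1, "ax": 0, "ay": 0, "az": 0, "gripper": 0},
    {"dx": 0, "dy": 0, "dz": 1, "ax": 0, "ay": 0, "az": 0, "gripper": 0},
    {"dx": 0, "dy": 0, "dz": 0, "ax": 0, "ay": 0, "az": 0, "gripper": 0},
    {"dx": 0, "dy": 0, "dz": 0, "ax": 0, "ay": 0, "az": 0, "gripper": 0}
  ]
}}

```text
t: 6.35
tcp_pos: [542.7, -3.0, 63.8]
orientation: [-3.122, 0.345, -0.001]
force: [-0.4, 2.0, 8.3]
finger_gap: 54.5
grasp_force: 41.8
```

{"op": "drive_tool", "data": {
  "motion": [
    {"dx": 0, "dy": 0, "dz": -1.5, "ax": 0, "ay": 0, "az": 0, "gripper": 0},
    {"dx": 0, "dy": 0, "dz": 0, "ax": 0, "ay": 0, "az": 0, "gripper": 100},
    {"dx": 0, "dy": 0, "dz": 0, "ax": 0, "ay": 0, "az": 0, "gripper": 100},
    {"dx": 0, "dy": 0, "dz": 0, "ax": 0, "ay": 0, "az": 0, "gripper": 100},
    {"dx": 0, "dy": 0, "dz": 0, "ax": 0, "ay": 0, "az": 0, "gripper": 100},
    {"dx": 0, "dy": 0, "dz": 0, "ax": 0, "ay": 0, "az": 0, "gripper": 100},
    {"dx": 0, "dy": 0, "dz": -10, "ax": 0, "ay": 0, "az": 0, "gripper": 100},
    {"dx": 0, "dy": 0, "dz": -30, "ax": 0, "ay": 0, "az": 0, "gripper": 100},
    {"dx": 0, "dy": 0, "dz": -40, "ax": 0, "ay": 0, "az": 0, "gripper": 100},
    {"dx": 0, "dy": 0, "dz": -20, "ax": 0, "ay": 0, "az": 0, "gripper": 100}
  ]
}}

```text
t: 7.35
tcp_pos: [543.9, -3.5, 168.1]
orientation: [3.123, -0.345, 0.006]
force: [1.6, -0.3, -0.6]
finger_gap: 85.4
grasp_force: 0.0
```

{"op": "drive_tool", "data": {
  "motion": [
    {"dx": -15, "dy": 0, "dz": 0, "ax": 0, "ay": 0, "az": 0, "gripper": 100},
    {"dx": -15, "dy": 0, "dz": 0, "ax": 0, "ay": 0, "az": 0, "gripper": 100},
    {"dx": 0, "dy": 0, "dz": 0, "ax": 0, "ay": 0, "az": 0, "gripper": 100},
    {"dx": 0, "dy": 0, "dz": 0, "ax": 0, "ay": 0, "az": 0, "gripper": 100}
  ]
}}

```text
t: 7.75
tcp_pos: [513.5, 3.2, 165.1]
orientation: [3.123, -0.345, 0.002]
force: [-0.6, -0.3, 0.1]
finger_gap: 85.6
grasp_force: 0.0
```

```bash
python3 -c "
from h import *
to([482,312,150],29.7)
c=arm.calibration('wrist'); im=arm.snapshot('wrist')[:,:,::-1]; np.save('w5.npy',c,allow_pickle=True)
a=cv2.resize(im,(512,384))
s=arm.snapshot('side')[:,:,::-1]; b=cv2.resize(s[170:260,210:300],(384,384),interpolation=cv2.INTER_CUBIC)
cv2.imwrite('pics/w5.png',cv2.resize(cv2.hconcat([a,b]),(800,343)))
"
```

```text
t 7.75 az -0.7384 d [ 125.6 -283.9   15. ] yaw -12.61 tilt [ 0.06 -0.01] pos [513.5   3.2 165.1] F [-0.6 -0.3  0.1] gap 85.6
```

View pics/w5.png

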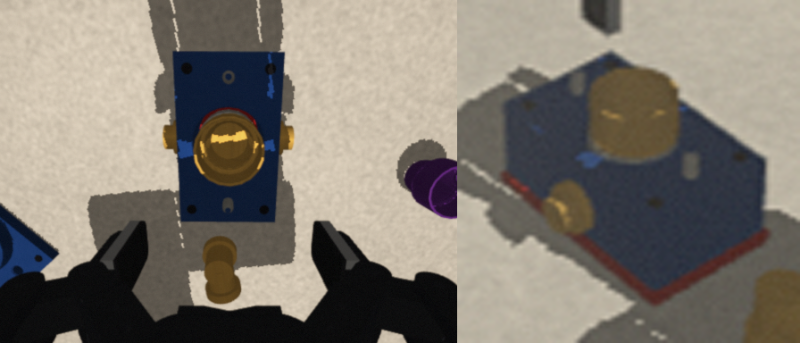

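The cup is nested upright; the side crop shows only its collar above the face. Now to the cover.

{"op": "drive_tool", "data": {
  "motion": [
    {"dx": 0, "dy": 0, "dz": 0, "ax": 0, "ay": 0, "az": -0.148, "gripper": 100},
    {"dx": 0, "dy": 0, "dz": 0, "ax": 0, "ay": 0, "az": -0.148, "gripper": 100},
    {"dx": 0, "dy": 0, "dz": 0, "ax": 0, "ay": 0, "az": -0.148, "gripper": 100},
    {"dx": 0, "dy": 0, "dz": 0, "ax": 0, "ay": 0, "az": -0.148, "gripper": 100},
    {"dx": 0, "dy": 0, "dz": 0, "ax": 0, "ay": 0, "az": -0.146, "gripper": 100},
    {"dx": 18, "dy": -40, "dz": 0, "ax": 0, "ay": 0, "az": 0, "gripper": 100},
    {"dx": 18, "dy": -40, "dz": 0, "ax": 0, "ay": 0, "az": 0, "gripper": 100},
    {"dx": 18, "dy": -41, "dz": 0, "ax": 0, "ay": 0, "az": 0, "gripper": 100},
    {"dx": 18, "dy": -41, "dz": 0, "ax": 0, "ay": 0, "az": 0, "gripper": 100},
    {"dx": 18, "dy": -41, "dz": 0, "ax": 0, "ay": 0, "az": 0, "gripper": 100}
  ]
}}

```text
t: 8.85
tcp_pos: [491.4, 226.1, 164.5]
orientation: [-3.037, -0.804, -0.001]
force: [1.4, -0.4, -0.3]
finger_gap: 85.4
grasp_force: 0.0
```

{"op": "drive_tool", "data": {
  "motion": [
    {"dx": 18, "dy": -41, "dz": 10, "ax": 0, "ay": 0, "az": 0, "gripper": 100},
    {"dx": 17, "dy": -40, "dz": 5, "ax": 0, "ay": 0, "az": 0, "gripper": 100},
    {"dx": 0, "dy": 0, "dz": 0, "ax": 0, "ay": 0, "az": 0, "gripper": 100},
    {"dx": 0, "dy": 0, "dz": 0, "ax": 0, "ay": 0, "az": 0, "gripper": 100}
  ]
}}

```text
t: 9.25
tcp_pos: [481.3, 312.8, 149.1]
orientation: [3.036, 0.808, -0.001]
force: [-0.3, -0.4, 0.3]
finger_gap: 85.4
grasp_force: 0.0
```

```bash
python3 -c "
from h import *
to([482,312,150],29.7)
c=arm.calibration('wrist'); im=arm.snapshot('wrist')[:,:,::-1]; np.save('w6.npy',c,allow_pickle=True)
cv2.imwrite('pics/w6.png',cv2.resize(im,(800,600),interpolation=cv2.INTER_CUBIC))
c5=np.load('w5.npy',allow_pickle=True).item(); d=back(c5,np.array([[255.3,84],[255.3,228.5]]),84); print(d,d.mean(0),np.degrees(np.arctan2(*(d[0]-d[1])[1::-1])))
"
```

```text
t 9.25 az 0.0019 d [ 0.2  1.  -0.9] yaw 29.81 tilt [-0.02 -0.03] pos [481.3 312.8 149.1] F [-0.3 -0.4  0.3] gap 85.4
[[596.30329048 -15.18798027  84.        ]
 [494.02155223   7.71183143  84.        ]] [545.16242136  -3.73807442  84.        ] -12.619810432851532
```

View pics/w6.png

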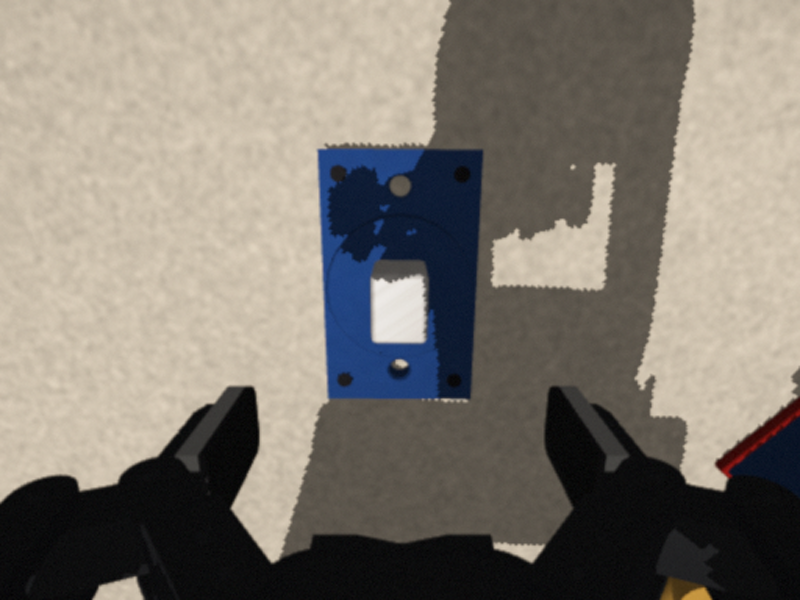

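The flange corners are at (318,150), (483,150), (471,399) and (329,398). The lug's top face spans u 371-427 and v 277-344.

```bash
python3 -c "
from h import *
c=np.load('w6.npy',allow_pickle=True).item(); s=1.5625
P=back(c,np.array([[318,150],[483,150],[471,399],[329,398]])/s,14); print(P.round(1),P.mean(0))
print([ (np.linalg.norm(d).round(1),np.degrees(np.arctan2(d[1],d[0])).round(1)) for d in np.roll(P,-1,0)-P])
L=back(c,np.array([[371,277],[427,277],[427,344],[371,344]])/s,67);print(L.round(1),L.mean(0))
H=back(c,np.array([[400,185],[399,369]])/s,14);print(H.mean(0),np.linalg.norm(H[0]-H[1]),np.degrees(np.arctan2(*(H[0]-H[1])[1::-1])))
to([482,312,34],29.7)"
```

```text
[[526.1 388.5  14. ]
 [570.5 311.3  14. ]
 [441.  237.3  14. ]
 [397.2 314.9  14. ]] [483.72530137 313.01268011  14.        ]
[(np.float64(89.1), np.float64(-60.1)), (np.float64(149.2), np.float64(-150.3)), (np.float64(89.1), np.float64(119.4)), (np.float64(148.5), np.float64(29.7))]
[[491.5 333.2  67. ]
 [504.6 310.4  67. ]
 [475.7 293.2  67. ]
 [462.  316.9  67. ]] [483.46027942 313.43811208  67.        ]
[484.25852982 313.83958754  14.        ] 110.27361430646006 29.51543952100588
t 9.3 az 0.0004 d [  0.7   0.  115.3] yaw 29.72 tilt [-0.02 -0.04] pos [481.4 311.8 149.3] F [ 0.4 -0.5  0.1] gap 85.7
```

{"op": "drive_tool", "data": {
  "grip_force": 100,
  "motion": [
    {"dx": 2.5, "dy": 0, "dz": 40, "ax": 0, "ay": 0, "az": 0, "gripper": 100},
    {"dx": 0, "dy": 0, "dz": 40, "ax": 0, "ay": 0, "az": 0, "gripper": 100},
    {"dx": 0, "dy": 0, "dz": 25, "ax": 0, "ay": 0, "az": 0, "gripper": 100},
    {"dx": 0, "dy": 0, "dz": 9, "ax": 0, "ay": 0, "az": 0, "gripper": 100},
    {"dx": 0, "dy": 0, "dz": 0, "ax": 0, "ay": 0, "az": 0, "gripper": 100},
    {"dx": 0, "dy": 0, "dz": 0, "ax": 0, "ay": 0, "az": 0, "gripper": 0},
    {"dx": 0, "dy": 0, "dz": 0, "ax": 0, "ay": 0, "az": 0, "gripper": 0},
    {"dx": 0, "dy": 0, "dz": 0, "ax": 0, "ay": 0, "az": 0, "gripper": 0},
    {"dx": 0, "dy": 0, "dz": 0, "ax": 0, "ay": 0, "az": 0, "gripper": 0},
    {"dx": 0, "dy": 0, "dz": 0, "ax": 0, "ay": 0, "az": 0, "gripper": 0}
  ]
}}

```text
t: 10.3
tcp_pos: [484.1, 313.8, 36.9]
orientation: [-3.036, -0.804, -0.003]
force: [-1.2, 0.6, 6.9]
finger_gap: 26.8
grasp_force: 100.0
```

{"op": "drive_tool", "data": {
  "motion": [
    {"dx": 0, "dy": 0, "dz": 0, "ax": 0, "ay": 0, "az": 0, "gripper": 0},
    {"dx": 0, "dy": 0, "dz": 0, "ax": 0, "ay": 0, "az": 0, "gripper": 0},
    {"dx": 0, "dy": 0, "dz": 0, "ax": 0, "ay": 0, "az": 0, "gripper": 0}
  ]
}}

```text
t: 10.6
tcp_pos: [484.0, 313.8, 36.9]
orientation: [-3.036, -0.804, -0.003]
force: [-0.7, -0.5, 7.4]
finger_gap: 26.5
grasp_force: 99.9
```

```bash
python3 -c "
from h import *
to([541.6,-3.2,180],-12.7)"
```

```text
t 10.6 az 0.7396 d [ 126.1  296.3 -143.4] yaw 29.68 tilt [0.1  0.07] pos [484.  313.8  36.9] F [-0.7 -0.5  7.4] gap 26.5
```

{"op": "drive_tool", "data": {
  "motion": [
    {"dx": 0, "dy": 0, "dz": -10, "ax": 0, "ay": 0, "az": 0, "gripper": 0},
    {"dx": 0, "dy": 0, "dz": -30, "ax": 0, "ay": 0, "az": 0, "gripper": 0},
    {"dx": 0, "dy": 0, "dz": -40, "ax": 0, "ay": 0, "az": 0, "gripper": 0},
    {"dx": 0, "dy": 0, "dz": -40, "ax": 0, "ay": 0, "az": 0, "gripper": 0},
    {"dx": 0, "dy": 0, "dz": -20, "ax": 0, "ay": 0, "az": 0, "gripper": 0},
    {"dx": 0, "dy": 0, "dz": 0, "ax": 0, "ay": 0, "az": 0.12, "gripper": 0},
    {"dx": 0, "dy": 0, "dz": 0, "ax": 0, "ay": 0, "az": 0.12, "gripper": 0},
    {"dx": 0, "dy": 0, "dz": 0, "ax": 0, "ay": 0, "az": 0.12, "gripper": 0},
    {"dx": 0, "dy": 0, "dz": 0, "ax": 0, "ay": 0, "az": 0.12, "gripper": 0},
    {"dx": 0, "dy": 0, "dz": 0, "ax": 0, "ay": 0, "az": 0.12, "gripper": 0}
  ]
}}

```text
t: 11.6
tcp_pos: [482.4, 312.7, 175.5]
orientation: [3.138, -0.137, -0.002]
force: [0.1, 0.7, -4.8]
finger_gap: 26.1
grasp_force: 99.2
```

{"op": "drive_tool", "data": {
  "motion": [
    {"dx": 0, "dy": 0, "dz": 0, "ax": 0, "ay": 0, "az": 0.14, "gripper": 0},
    {"dx": 14, "dy": 32, "dz": 0, "ax": 0, "ay": 0, "az": 0, "gripper": 0},
    {"dx": 14, "dy": 33, "dz": 0, "ax": 0, "ay": 0, "az": 0, "gripper": 0},
    {"dx": 14, "dy": 33, "dz": 0, "ax": 0, "ay": 0, "az": 0, "gripper": 0},
    {"dx": 14, "dy": 33, "dz": 0, "ax": 0, "ay": 0, "az": 0, "gripper": 0},
    {"dx": 14, "dy": 33, "dz": 0, "ax": 0, "ay": 0, "az": 0, "gripper": 0},
    {"dx": 14, "dy": 33, "dz": 0, "ax": 0, "ay": 0, "az": 0, "gripper": 0},
    {"dx": 14, "dy": 33, "dz": 0, "ax": 0, "ay": 0, "az": 0, "gripper": 0},
    {"dx": 14, "dy": 33, "dz": 0, "ax": 0, "ay": 0, "az": 0, "gripper": 0},
    {"dx": 14, "dy": 33, "dz": 0, "ax": 0, "ay": 0, "az": 0, "gripper": 0}
  ]
}}

```text
t: 12.6
tcp_pos: [540.2, -4.6, 175.6]
orientation: [-3.122, 0.348, 0.002]
force: [0.5, 0.4, -4.9]
finger_gap: 26.9
grasp_force: 99.9
```

{"op": "drive_tool", "data": {
  "motion": [
    {"dx": 0, "dy": 0, "dz": 0, "ax": 0, "ay": 0, "az": 0, "gripper": 0},
    {"dx": 0, "dy": 0, "dz": 0, "ax": 0, "ay": 0, "az": 0, "gripper": 0},
    {"dx": 0, "dy": 0, "dz": 0, "ax": 0, "ay": 0, "az": 0, "gripper": 0}
  ]
}}

```text
t: 12.9
tcp_pos: [540.1, -2.6, 175.4]
orientation: [-3.122, 0.348, 0.002]
force: [0.2, -0.0, -5.5]
finger_gap: 26.5
grasp_force: 100.5
```

```bash
python3 -c "
from h import *
to([542.2,-3.2,126],-12.75)"
```

```text
t 12.9 az 0.0005 d [ 2.2  0.1 49.4] yaw -12.72 tilt [-0.07  0.04] pos [540.1  -2.6 175.4] F [ 0.2 -0.  -5.5] gap 26.5
```

{"op": "drive_tool", "data": {
  "motion": [
    {"dx": 2.2, "dy": 0, "dz": 15, "ax": 0, "ay": 0, "az": 0, "gripper": 0},
    {"dx": 0, "dy": 0, "dz": 20, "ax": 0, "ay": 0, "az": 0, "gripper": 0},
    {"dx": 0, "dy": 0, "dz": 10, "ax": 0, "ay": 0, "az": 0, "gripper": 0},
    {"dx": 0, "dy": 0, "dz": 5, "ax": 0, "ay": 0, "az": 0, "gripper": 0},
    {"dx": 0, "dy": 0, "dz": 0, "ax": 0, "ay": 0, "az": 0, "gripper": 0},
    {"dx": 0, "dy": 0, "dz": 0, "ax": 0, "ay": 0, "az": 0, "gripper": 0}
  ]
}}

```text
t: 13.5
tcp_pos: [543.5, -3.6, 126.1]
orientation: [-3.122, 0.348, -0.001]
force: [-0.1, -0.3, -4.8]
finger_gap: 26.6
grasp_force: 100.4
```

{"op": "drive_tool", "data": {
  "motion": [
    {"dx": 0, "dy": 0, "dz": 3, "ax": 0, "ay": 0, "az": 0, "gripper": 0},
    {"dx": 0, "dy": 0, "dz": 3, "ax": 0, "ay": 0, "az": 0, "gripper": 0},
    {"dx": 0, "dy": 0, "dz": 2, "ax": 0, "ay": 0, "az": 0, "gripper": 0},
    {"dx": 0, "dy": 0, "dz": 0, "ax": 0, "ay": 0, "az": 0, "gripper": 0}
  ]
}}

```text
t: 13.9
tcp_pos: [542.7, -3.6, 117.3]
orientation: [-3.122, 0.349, 0.001]
force: [0.2, 1.2, -4.0]
finger_gap: 27.1
grasp_force: 100.7
```

```bash
python3 -c "
from h import *
to([542.2,-3.2,109],-12.75);print(arm.sense()['wrist_torque'])"
```

```text
t 13.9 az 0.0 d [-0.6 -0.2  8.3] yaw -12.75 tilt [-0.05  0.04] pos [542.7  -3.6 117.3] F [ 0.2  1.2 -4. ] gap 27.1
[ 0.27908231  0.1037649  -0.04801784]
```

{"op": "drive_tool", "data": {
  "motion": [
    {"dx": 0, "dy": 0, "dz": 2, "ax": 0, "ay": 0, "az": 0, "gripper": 0},
    {"dx": 0, "dy": 0, "dz": 2, "ax": 0, "ay": 0, "az": 0, "gripper": 0},
    {"dx": 0, "dy": 0, "dz": 0, "ax": 0, "ay": 0, "az": 0, "gripper": 0}
  ]
}}

```text
t: 14.2
tcp_pos: [542.1, -3.0, 112.9]
orientation: [-3.121, 0.349, 0.003]
force: [-1.8, 6.2, -4.5]
finger_gap: 26.5
grasp_force: 100.6
```

{"op": "drive_tool", "data": {
  "motion": [
    {"dx": 0, "dy": 0, "dz": 2, "ax": 0, "ay": 0, "az": 0, "gripper": 0},
    {"dx": 0, "dy": 0, "dz": 1, "ax": 0, "ay": 0, "az": 0, "gripper": 0},
    {"dx": 0, "dy": 0, "dz": 0, "ax": 0, "ay": 0, "az": 0, "gripper": 0},
    {"dx": 0, "dy": 0, "dz": 0, "ax": 0, "ay": 0, "az": 0, "gripper": 0}
  ]
}}

```text
t: 14.6
tcp_pos: [542.1, -2.9, 110.1]
orientation: [-3.121, 0.349, 0.004]
force: [-2.8, 5.4, -3.5]
finger_gap: 26.6
grasp_force: 100.9
```

```bash
python3 -c "
from h import *
to([542.2,-3.2,103],-12.75);print(arm.sense()['wrist_torque'])"
```

```text
t 14.6 az -0.0004 d [0.2 0.2 7.1] yaw -12.77 tilt [-0.12  0.1 ] pos [542.1  -2.9 110.1] F [-2.8  5.4 -3.5] gap 26.6
[ 1.08878571  0.49939161 -0.19565652]
```

The holes are on the dowels with a slight side load. I'll ease towards it and keep lowering.

{"op": "drive_tool", "data": {
  "motion": [
    {"dx": -0.7, "dy": -0.8, "dz": 0, "ax": 0, "ay": 0, "az": 0, "gripper": 0},
    {"dx": 0, "dy": 0, "dz": 1, "ax": 0, "ay": 0, "az": 0, "gripper": 0},
    {"dx": 0, "dy": 0, "dz": 1, "ax": 0, "ay": 0, "az": 0, "gripper": 0},
    {"dx": 0, "dy": 0, "dz": 0, "ax": 0, "ay": 0, "az": 0, "gripper": 0}
  ]
}}

```text
t: 15.0
tcp_pos: [542.3, -2.7, 108.9]
orientation: [-3.122, 0.349, 0.001]
force: [-4.4, 4.3, 2.0]
finger_gap: 26.4
grasp_force: 101.8
```

{"op": "drive_tool", "data": {
  "motion": [
    {"dx": 0, "dy": 0, "dz": 1, "ax": 0, "ay": 0, "az": 0, "gripper": 0},
    {"dx": 0, "dy": 0, "dz": 1, "ax": 0, "ay": 0, "az": 0, "gripper": 0},
    {"dx": 0, "dy": 0, "dz": 1, "ax": 0, "ay": 0, "az": 0, "gripper": 0},
    {"dx": 0, "dy": 0, "dz": 0, "ax": 0, "ay": 0, "az": 0, "gripper": 0}
  ]
}}

```text
t: 15.4
tcp_pos: [542.4, -2.7, 106.4]
orientation: [-3.122, 0.349, 0.0]
force: [-4.1, 3.4, 5.9]
finger_gap: 26.8
grasp_force: 102.2
```

```bash
python3 -c "
from h import *
to([542.2,-3.2,103],-12.75);print(arm.sense()['wrist_torque'])"
```

```text
t 15.4 az -0.0 d [-0.1  0.6  3.4] yaw -12.75 tilt [-0.01  0.03] pos [542.4  -2.7 106.4] F [-4.1  3.4  5.9] gap 26.8
[ 0.88035924  1.00900765 -0.2277868 ]
```

{"op": "drive_tool", "data": {
  "motion": [
    {"dx": -0.8, "dy": -0.5, "dz": 1, "ax": 0, "ay": 0, "az": 0, "gripper": 0},
    {"dx": 0, "dy": 0, "dz": 1, "ax": 0, "ay": 0, "az": 0, "gripper": 0},
    {"dx": 0, "dy": 0, "dz": 1, "ax": 0, "ay": 0, "az": 0, "gripper": 0},
    {"dx": 0, "dy": 0, "dz": 0, "ax": 0, "ay": 0, "az": 0, "gripper": 0}
  ]
}}

```text
t: 15.8
tcp_pos: [542.4, -2.5, 103.8]
orientation: [3.122, -0.348, 0.002]
force: [-5.3, 2.2, 9.4]
finger_gap: 26.8
grasp_force: 102.5
```

{"op": "drive_tool", "data": {
  "motion": [
    {"dx": 0, "dy": 0, "dz": 1, "ax": 0, "ay": 0, "az": 0, "gripper": 0},
    {"dx": 0, "dy": 0, "dz": 0.5, "ax": 0, "ay": 0, "az": 0, "gripper": 0},
    {"dx": 0, "dy": 0, "dz": 0, "ax": 0, "ay": 0, "az": 0, "gripper": 0},
    {"dx": 0, "dy": 0, "dz": 0, "ax": 0, "ay": 0, "az": 0, "gripper": 0}
  ]
}}

```text
t: 16.2
tcp_pos: [542.2, -2.5, 103.0]
orientation: [3.122, -0.348, 0.002]
force: [-8.1, 1.7, 16.3]
finger_gap: 26.3
grasp_force: 103.8
```

```bash
python3 -c "
from h import *
to([542.2,-3.2,103],-12.75);print(arm.sense()['wrist_torque'])"
```

```text
t 16.2 az 0.0003 d [ 0.2  0.7 -0. ] yaw -12.73 tilt [ 0.06 -0.03] pos [542.2  -2.5 103. ] F [-8.1  1.7 16.3] gap 26.3
[ 0.4700075   1.14586518 -0.22853661]
```

{"op": "drive_tool", "data": {
  "motion": [
    {"dx": -1, "dy": 0, "dz": 0, "ax": 0, "ay": 0, "az": 0, "gripper": 0},
    {"dx": 0, "dy": 0, "dz": 0, "ax": 0, "ay": 0, "az": 0, "gripper": 0},
    {"dx": 0, "dy": 0, "dz": 0, "ax": 0, "ay": 0, "az": 0, "gripper": 0}
  ]
}}

```text
t: 16.5
tcp_pos: [542.2, -2.5, 103.0]
orientation: [3.122, -0.348, 0.005]
force: [-6.2, 2.3, 12.1]
finger_gap: 26.5
grasp_force: 102.9
```

{"op": "drive_tool", "data": {
  "motion": [
    {"dx": 0, "dy": 0, "dz": 1, "ax": 0, "ay": 0, "az": 0, "gripper": 0},
    {"dx": 0, "dy": 0, "dz": 0, "ax": 0, "ay": 0, "az": 0, "gripper": 0},
    {"dx": 0, "dy": 0, "dz": 0, "ax": 0, "ay": 0, "az": 0, "gripper": 0}
  ]
}}

```text
t: 16.8
tcp_pos: [542.1, -2.5, 102.9]
orientation: [3.122, -0.348, 0.005]
force: [-7.8, 2.3, 21.7]
finger_gap: 26.4
grasp_force: 104.6
```

```bash
python3 -c "
from h import *
to([542.2,-3.2,103],-12.75);print(arm.sense()['wrist_torque'])"
```

```text
t 16.8 az 0.0004 d [ 0.2  0.7 -0.1] yaw -12.73 tilt [ 0.17 -0.05] pos [542.1  -2.5 102.9] F [-7.8  2.3 21.7] gap 26.4
[ 0.47773708  1.41798379 -0.20537349]
```

{"op": "drive_tool", "data": {
  "motion": [
    {"dx": -1.5, "dy": 0, "dz": 0.7, "ax": 0, "ay": 0, "az": 0, "gripper": 0},
    {"dx": 0, "dy": 0, "dz": 0.8, "ax": 0, "ay": 0, "az": 0, "gripper": 0},
    {"dx": 0, "dy": 0, "dz": 0, "ax": 0, "ay": 0, "az": 0, "gripper": 0},
    {"dx": 0, "dy": 0, "dz": 0, "ax": 0, "ay": 0, "az": 0, "gripper": 0}
  ]
}}

```text
t: 17.2
tcp_pos: [542.2, -2.5, 102.9]
orientation: [3.121, -0.348, 0.01]
force: [-7.8, 2.3, 31.4]
finger_gap: 26.5
grasp_force: 106.1
```

```bash
python3 -c "
from h import *
to([542.2,-3.2,103],-12.75);print(arm.sense()['wrist_torque'])
s=arm.snapshot('side')[:,:,::-1]; t=arm.snapshot('top')[:,:,::-1]
b=cv2.resize(s[150:260,200:310],(600,600),interpolation=cv2.INTER_CUBIC)
cv2.imwrite('pics/fin.png',b)"
```

```text
t 17.2 az 0.0004 d [ 0.1  0.7 -0.1] yaw -12.72 tilt [ 0.36 -0.09] pos [542.2  -2.5 102.9] F [-7.8  2.3 31.4] gap 26.5
[ 0.42494844  1.55697871 -0.24472523]
```

View pics/fin.png

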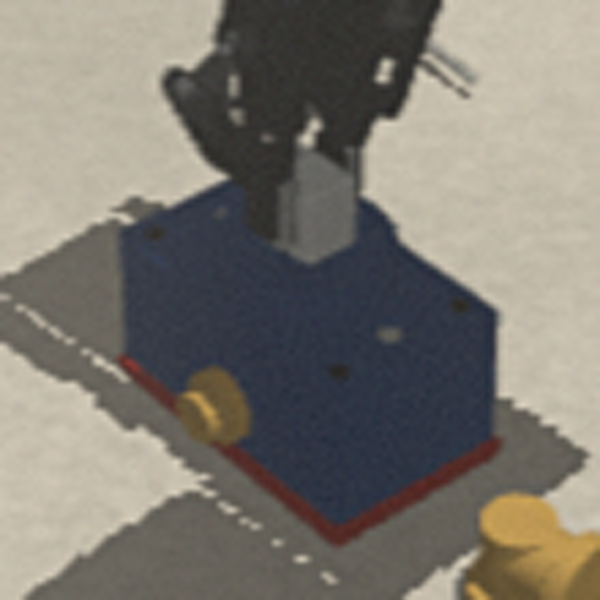

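{"op": "drive_tool", "data": {
  "motion": [
    {"dx": 0, "dy": 0, "dz": 0, "ax": 0, "ay": -0.007, "az": 0, "gripper": 0},
    {"dx": 0, "dy": 0, "dz": 0, "ax": 0, "ay": 0, "az": 0, "gripper": 0},
    {"dx": 0, "dy": 0, "dz": 0, "ax": 0, "ay": 0, "az": 0, "gripper": 0}
  ]
}}

```text
t: 17.6
tcp_pos: [542.1, -2.5, 102.9]
orientation: [3.122, -0.348, -0.001]
force: [-9.6, 1.7, 31.8]
finger_gap: 26.2
grasp_force: 105.8
```

```bash
python3 -c "
from h import *
to([542.2,-3.2,103],-12.75);print(arm.sense()['wrist_torque'])"
```

```text
t 17.6 az 0.0004 d [ 0.2  0.7 -0.1] yaw -12.72 tilt [-0.04  0.  ] pos [542.1  -2.5 102.9] F [-9.6  1.7 31.8] gap 26.2
[ 0.32360649  1.26840041 -0.22947286]
```

{"op": "drive_tool", "data": {
  "motion": [
    {"dx": -1.5, "dy": 0, "dz": 0.4, "ax": 0, "ay": 0, "az": 0, "gripper": 0},
    {"dx": -1.5, "dy": 0, "dz": 0.4, "ax": 0, "ay": 0, "az": 0, "gripper": 0},
    {"dx": 0, "dy": 0, "dz": 0, "ax": 0, "ay": 0, "az": 0, "gripper": 0},
    {"dx": 0, "dy": 0, "dz": 0, "ax": 0, "ay": 0, "az": 0, "gripper": 0}
  ]
}}

```text
t: 18.0
tcp_pos: [542.2, -2.5, 102.8]
orientation: [3.122, -0.348, 0.008]
force: [-4.5, 0.5, 31.8]
finger_gap: 26.7
grasp_force: 105.7
```

```bash
python3 -c "
from h import *
to([542.2,-3.2,103],-12.75);print(arm.sense()['wrist_torque'])"
```

```text
t 18.0 az 0.0004 d [ 0.2  0.7 -0.2] yaw -12.72 tilt [ 0.28 -0.06] pos [542.2  -2.5 102.8] F [-4.5  0.5 31.8] gap 26.7
[ 0.0807751   0.76724794 -0.17655089]
```

{"op": "drive_tool", "data": {
  "motion": [
    {"dx": -1.5, "dy": 0, "dz": 0.2, "ax": 0, "ay": -0.007, "az": 0, "gripper": 0},
    {"dx": 0, "dy": 0, "dz": 0, "ax": 0, "ay": 0, "az": 0, "gripper": 0},
    {"dx": 0, "dy": 0, "dz": 0, "ax": 0, "ay": 0, "az": 0, "gripper": 0},
    {"dx": 0, "dy": 0, "dz": 0, "ax": 0, "ay": 0, "az": 0, "gripper": 0},
    {"dx": 0, "dy": 0, "dz": 0, "ax": 0, "ay": 0, "az": 0, "gripper": 0}
  ]
}}

```text
t: 18.5
tcp_pos: [542.1, -2.5, 102.9]
orientation: [-3.122, 0.348, -0.001]
force: [-1.6, 0.4, 29.2]
finger_gap: 26.2
grasp_force: 105.4
```

```bash
python3 -c "
from h import *
to([542.2,-3.2,103],-12.75);print(arm.sense()['wrist_torque'])"
```

```text
t 18.5 az 0.0005 d [ 0.3  0.7 -0.1] yaw -12.72 tilt [ 0.04 -0.  ] pos [542.1  -2.5 102.9] F [-1.6  0.4 29.2] gap 26.2
[-0.08159756  0.15112681 -0.20031558]
```

The push is 29 N straight down, with almost no side load or tilt, and z matches the closed height. Handing in.

```bash
python3 -c "
from station import arm
print(arm.job_done())"
```

```text
the job is handed in; nothing more can be done
None
```

The job is handed in at about 18.5 s: the brass cup is nested upright in the steel cup, and the upper half is over both dowels and pushed down to its closed height with no gap visible in the side view, still gripped and held down with about 29 N.

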